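# Cradle and chock a handrail for painting

### The arm

A 7-joint arm with a two-finger parallel gripper is mounted at the origin on the work surface. World frame = base frame: x ahead of the robot, y to its left, z up, the work surface at z = 0. Lengths are in m, angles in rad, forces in N, time in s.
With the tool pointing down it reaches from about 0.425 to 0.925 m from the base axis. Payload 6.8 kg.
Tool frame: the origin (TCP) lies between the finger pads; the fingertips stand finger_overhang ahead of it and the grasp point (between the pads) lies 6 mm ahead of it (finger_overhang is the distance from the TCP to the fingertips, in m); z points along the fingers, y is the line along which they close (so a half turn about z gives the same grasp; the last joint's range is limited). The gripper opens to 85 mm and grips with 20 to 120 N. Pads are 22 mm wide; open, the fingers measure 114 mm over their backs; the gripper's body (76 mm by 85 mm) begins 54 mm behind the grasp point. The pads swing forward as they close: fully open they stand 13 mm farther back than shut.
Start: joints at [-1.323, 0.477, 0.022, 1.555, -0.011, 1.109, -0.083], TCP at [0.235, 0.633, 0.231] pointing down, gripper open.
Joint ranges: [-2.96, 2.96], [-0.34, 2.1], [-1.41, 1.46], [0.24, 2.44], [-1.37, 4.51], [0.17, 1.92], [-2.96, 2.96]. Speed limits (rad/s): [2.39, 2.39, 3.14, 3.14, 3.14, 3.14, 3.14].

### API

Orientations are given as a unit quaternion [w, x, y, z].
In Python, from station import * gives the robot as it stands.
- The arm moves only by the tool drive_tool, never from a script. Its argument "increments" is a list of rows, each an object of numbers: "claw": the finger opening in m, from 0 to 0.0854; "dx", "dy", "dz": the shift along the tool's x, y, z in m; "wx", "wy", "wz": the turn, a rotation vector about the tool's x, y, z in degrees. A call has 1 to 20 rows; each row shifts and turns the commanded pose from where the row before left it, along the tool's axes as they then stand; what a row does not reach is not made up. A row lasts 1/8 s, in which the tool goes at most 62.5 mm and 10.7 degrees, less where a joint would pass 70% of its speed; a pose out of reach is approached as far as the arm can. A call with a gripper value outside its range is refused whole. The fingers move at their own pace and stop on an object; "newtons" is the grip in N (left out, the last holds). Time passes only in rows, so rows that do not move let the fingers close. It gives the time, the measured TCP pose, the force, the opening and the grip force at its end, in the units of the state.
- get_obs(): the state, without advancing time (a new reading comes with each control period).
- read_camera(name): name is "scene" or "top" or "wrist"; returns (picture, depth): 384x512x3 uint8, red, green, blue; 384x512 float32, m along the optical axis (not along the pixel's ray), 0 where there is no reading.
- calibration(name): a dict with "intrinsics" (3x3 intrinsics, pixels), "R" (3x3) and "t" (3): a world point X has camera coordinates R X + t; the wrist camera has in their place "mount" (4x4, takes a point from camera to tool coordinates, whose origin is the TCP and whose axes are the flange's). Camera axes: x right, y down, z forward; pixel columns grow to the right and rows downward; lengths in m; the calibration is good to about 2 mm. The wrist camera is an equidistant fisheye: a pixel r from the principal point sees the ray r / f radians off the axis. A picture is of the moment at which its call begins: read the wrist's pose just before it. calibration takes no time and is no camera call.
- hand_in(): hands the job in; it is judged then, once.
The state is a dict: "t": time; "q": joint angles; "joint_vel": joint speeds; "joint_torque": joint torques, N m; "eef_pos": TCP position; "tool_rot": TCP orientation; "contact_force": force on the tool from outside, world axes, zero at the start; "torque": the same for the moment, N m; "gripper_width": opening from 0.0 (shut) to 1.0 (fully open); "grasp_force": force on a finger pad.
Only numpy, scipy, OpenCV 4.12 (cv2) and the standard library are available. Lean on these libraries where they do the work, as an engineer would, in place of code of your own. Each camera call takes 0.05 s, during which the arm holds its last target. There are 200 camera calls.

### The job

Take the thick round handrail piece out of the stock rack and lay it across both V-cradles of the painting stand, centred lengthwise, lowering it right down before you let go. Then chock it: stand the wedge-shaped wooden block, narrow foot down, on the stand's board in the gap between the rail and the small stop block, midway between the cradles and lengthwise along the rail, again set down and not dropped. Leave the thin rod in the rack.

Things in the scene. Friction and masses are not known exactly. Their poses are not given: they have to be found in the camera images.
- rail: Handrail piece: plain solid wooden bar, round, 40 mm diameter, 280 mm long, 0.25 kg. Origin at its middle, on the axis; x along it. Lies in either bay (100 mm apart) of the stock rack, a low plywood board (8 mm thick) with two cross strips, axis 42 mm above the table. Strips and lips hold it only about 100 mm either side of its middle; the middle is free for fingers.
- thin_rod: The wrong bar, to be left alone: same wood and 280 mm long, but only 22 mm in diameter, in the rack's other bay, axis 33 mm above the table. Origin at its middle, x along it.
- chock: Plain wooden wedge block, loose on the table, narrow foot down: 50 mm long (x), 61 high, 24 thick at the foot widening on both sides to 48 at the top, 0.09 kg. Origin centre of underside, z up. Grip the two upright parallel end faces (+x, -x), 30 mm or more above the foot; the others slope. Half a turn makes no difference. A flat wooden 70 x 45 x 22 mm offcut lying near is not the chock.
- stand: Fixed plywood board 240 (x) by 135 mm (y), 12 thick. Origin on the table below the middle of the V line, which is its x axis; z up. V-cradles at x = -90 and +90, 30 thick, tips 43 high, 40 degree faces; seated rail axis: y = 0, 46 mm above the table. Stop block 40 (x) by 18, top 48 high, near face at y = +68; gap rail to stop 48 mm. Chock goes at x = 0, y = +44, foot on the board, its x along x.
There are look-alikes about, which are no part of the job. Leave any red or yellow look-alike of the chock alone.

How it is judged:
On the way, in this order (a step that is already met when the one before it is completed fails the run):
1. the rail, still in the gripper, is lowered into both V-cradles (within 12 mm of its seated height) (x of rail in the frame of stand between -0.025 and 0.025 m and y of rail in the frame of stand between -0.015 and 0.015 m and z of rail in the frame of stand between 0.034 and 0.058 m and angle between the x axis of rail and the x axis of stand, either way round below 0.18 rad and contact force between the fingers and rail above 0.5 N), for 0.05 s.
2. with the rail lying in the cradles, the chock, still in the gripper, is lowered into the gap between rail and stop (foot within 12 mm of the board) (x of rail in the frame of stand between -0.025 and 0.025 m and y of rail in the frame of stand between -0.015 and 0.015 m and z of rail in the frame of stand between 0.038 and 0.054 m and angle between the x axis of rail and the x axis of stand, either way round below 0.18 rad and x of chock in the frame of stand between -0.02 and 0.02 m and y of chock in the frame of stand between 0.03 and 0.058 m and z of chock in the frame of stand between 0 and 0.024 m and angle between the x axis of chock and the x axis of stand, either way round below 0.26 rad and angle between chock's own z axis and vertical below 0.21 rad and contact force between the fingers and chock above 0.5 N), for 0.05 s.
At the end, for the whole second after the job is handed in: At rest: the rail in both V-cradles, within 25 mm along, 15 mm sideways, 8 mm in height and 10 degrees of its seat; the chock on the board between rail and stop, within 20 mm along, 14 mm across, 8 mm in height and 15 degrees of its place, upright within 12 degrees (x of rail in the frame of stand between -0.025 and 0.025 m and y of rail in the frame of stand between -0.015 and 0.015 m and z of rail in the frame of stand between 0.038 and 0.054 m and angle between the x axis of rail and the x axis of stand, either way round below 0.18 rad and x of chock in the frame of stand between -0.02 and 0.02 m and y of chock in the frame of stand between 0.03 and 0.058 m and z of chock in the frame of stand between 0.004 and 0.02 m and angle between the x axis of chock and the x axis of stand, either way round below 0.26 rad and angle between chock's own z axis and vertical below 0.21 rad and linear speed of each of rail, chock below 0.02 m/s); the robot touches nothing.
It fails at once if the thin rod is moved more than 40 mm (distance of thin_rod from where it was at the start of the episode above 0.04 m).
It also fails if it takes over 59 s, if anything falls off the work surface, if the arm or the gripper's body presses on something with over 40 N, if the wrist force passes 120 N, or if a joint passes its speed limit or range.

## Working session

There is one attempt and no reset: what is moved stays moved. The work goes in short steps, Python scripts to look and compute and a tool call to move; the robot and the scene stay as the last step left them, time stands still between calls to the robot, and variables do not carry over. Pictures are saved under pics/ and viewed, at most 10 in all, crops included, and the job is handed in when it is done.

Besides the shell and the picture viewer there is one more tool, called after ">>>" as name([rows], argument=value, ...), one row to a line, values as JSON. drive_tool: Moves the arm, as the interface text tells. Its arguments: {"type":"object","properties":{"increments":{"type":"array","items":{"type":"object","properties":{"claw":{"type":"number"},"dx":{"type":"number"},"dy":{"type":"number"},"dz":{"type":"number"},"wx":{"type":"number"},"wy":{"type":"number"},"wz":{"type":"number"}}}},"newtons":{"type":"number"}},"required":["increments"]}

```bash
mkdir -p pics
python3 - <<'E'
from station import *
import cv2,numpy as np
o=get_obs();print({k:np.round(v,4) for k,v in o.items()})
for n in ("top","scene"):
    p,d=read_camera(n); cv2.imwrite(f"pics/{n}0.png",p[:,:,::-1]); np.save(f"pics/{n}0.npy",d); c=calibration(n); print(n,c)
    np.savez(f"pics/{n}cal.npz",K=c["intrinsics"],R=c["R"],t=c["t"])
print(calibration("wrist"))
try: print(finger_overhang)
except Exception as e: print(e)
E
```

```text
{'t': np.float64(0.0), 'q': array([-1.3231,  0.4778,  0.0223,  1.5565, -0.0115,  1.1093, -0.0831]), 'joint_vel': array([-0.001 ,  0.0003, -0.0005, -0.0004, -0.0011, -0.0002, -0.0009]), 'joint_torque': array([-6.00000e-04, -5.96434e+01,  1.60690e+00, -2.81193e+01,
        1.23000e-02,  9.20000e-03, -0.00000e+00]), 'eef_pos': array([0.2349, 0.6321, 0.2298]), 'tool_rot': array([-1.000e-04,  1.770e-01,  9.842e-01, -9.000e-04]), 'contact_force': array([-0.635 ,  0.3848,  1.0449]), 'torque': array([-0.0278, -0.0092,  0.0036]), 'grasp_force': np.float64(0.0), 'gripper_width': np.float64(0.9973)}
top {'intrinsics': array([[441.8388069 ,   0.        , 266.94835677],
       [  0.        , 441.8388069 , 187.23384822],
       [  0.        ,   0.        ,   1.        ]]), 'R': array([[-0.00759056, -0.99996413,  0.00375863],
       [-0.97963094,  0.00668184, -0.20069524],
       [ 0.20066293, -0.00520546, -0.97964651]]), 't': array([0.03797416, 0.51534107, 1.11442178])}
scene {'intrinsics': array([[363.21028839,   0.        , 254.22112639],
       [  0.        , 363.21028839, 196.06210994],
       [  0.        ,   0.        ,   1.        ]]), 'R': array([[-0.17350031,  0.98466926, -0.01800242],
       [ 0.60247206,  0.09166094, -0.79285918],
       [-0.77905395, -0.14840727, -0.60913892]]), 't': array([ 0.03836257, -0.266703  ,  1.28511265])}
{'intrinsics': array([[297.31863964,   0.        , 253.59630835],
       [  0.        , 297.31863964, 184.52795285],
       [  0.        ,   0.        ,   1.        ]]), 'mount': array([[ 1.02483094e-03, -9.61623147e-01, -2.74371780e-01,
         6.97280172e-02],
       [ 9.99999471e-01,  1.00943393e-03,  1.97306615e-04,
         7.43341574e-04],
       [ 8.72255774e-05, -2.74371837e-01,  9.61623672e-01,
        -1.43791361e-01],
       [ 0.00000000e+00,  0.00000000e+00,  0.00000000e+00,
         1.00000000e+00]])}
0.025
```

View pics/top0.png

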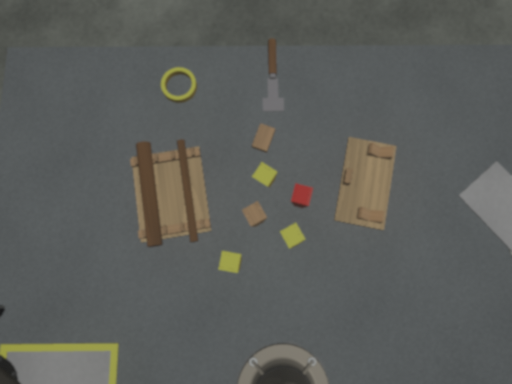

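View pics/scene0.png

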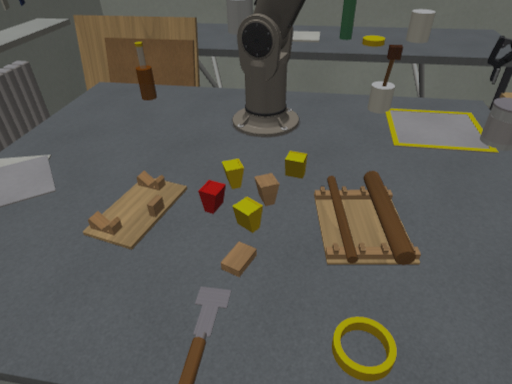

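Top view: the thick bar is at (148,193) and the thin rod at (188,190). The two brown blocks are at (255,213), tall and standing, and (263,137), flat, so the offcut. The stand is at (366,183), with its stop at (347,177). The chock should be the brown block at (255,213), since it is tall and tapers towards its foot in the scene view at (266,188). I'll confirm all of this in enlarged crops.

Run:
```python
import cv2,numpy as np
p=cv2.imread("pics/top0.png"); s=cv2.imread("pics/scene0.png")
g=lambda a:np.clip(a*1.5,0,255).astype(np.uint8)
A=g(cv2.resize(p[130:255,120:220],None,fx=4,fy=4,interpolation=cv2.INTER_CUBIC)) #400x500
B=g(cv2.resize(p[130:255,230:330],None,fx=4,fy=4,interpolation=cv2.INTER_CUBIC))
cv2.imwrite("pics/c1.png",np.hstack([A,B]))
C=g(cv2.resize(p[130:235,330:402],None,fx=5,fy=5,interpolation=cv2.INTER_CUBIC))
D=g(cv2.resize(s[145:250,200:284],None,fx=5,fy=5,interpolation=cv2.INTER_CUBIC))
cv2.imwrite("pics/c2.png",np.hstack([C,D]))
```

```text
(no output)
```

View pics/c1.png

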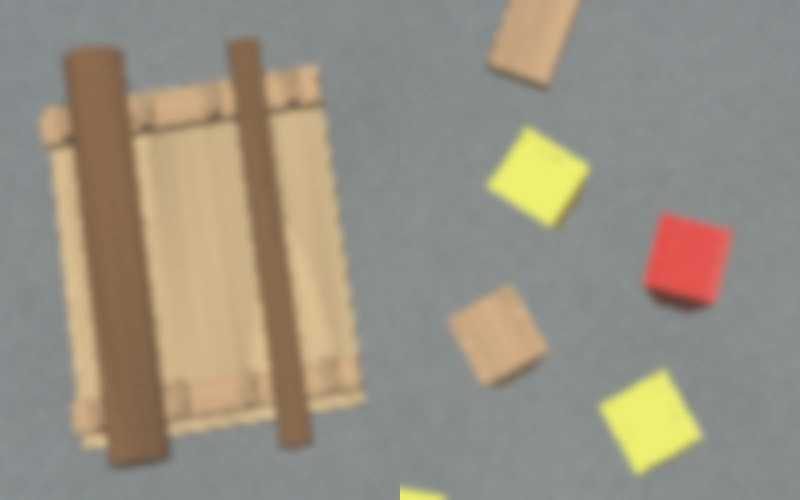

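View pics/c2.png

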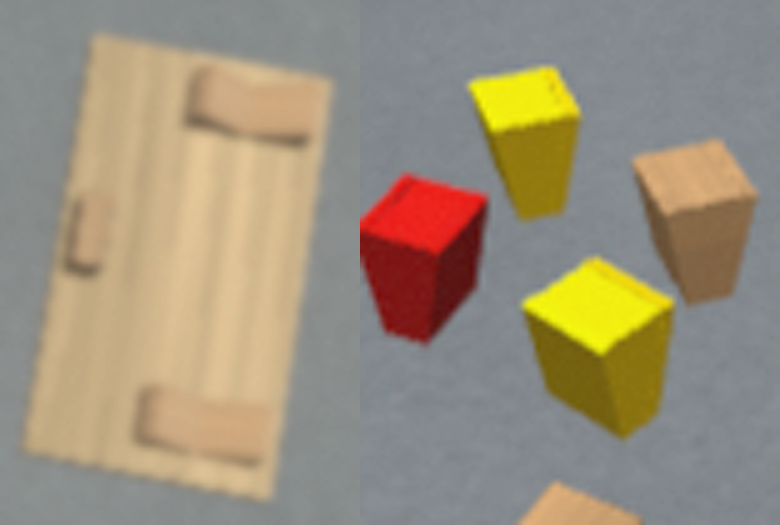

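```bash
cat > h.py <<'E'
import cv2,numpy as np
def cal(n): c=np.load(f"pics/{n}cal.npz"); return c["K"],c["R"],c["t"]
def cloud(n,d):
    K,R,t=cal(n); v,u=np.mgrid[:d.shape[0],:d.shape[1]]
    X=np.dstack([(u-K[0,2])/K[0,0]*d,(v-K[1,2])/K[1,1]*d,d]); return (X-t)@R
def pix(n,u,v,z):
    K,R,t=cal(n); C=-R.T@t; r=R.T@np.array([(u-K[0,2])/K[0,0],(v-K[1,2])/K[1,1],1]); return C+r*(z-C[2])/r[2]
E
python3 - <<'E'
from h import *
np.set_printoptions(precision=4,suppress=True)
d=np.load("pics/top0.npy"); P=cloud("top",d); p=cv2.imread("pics/top0.png").astype(int)
def sel(r0,r1,c0,c1,zl,zh,extra=None):
    m=np.zeros(d.shape,bool); m[r0:r1,c0:c1]=1; m&=(P[...,2]>zl)&(P[...,2]<zh)
    if extra is not None: m&=extra
    return m
def rep(n,m):
    Q=P[m]; r=cv2.minAreaRect(Q[:,:2].astype(np.float32)*1000); print(n,m.sum(),"med",np.median(Q,0),"rect",r)
    print(cv2.boxPoints(r).tolist())
print("table z",np.median(P[300:330,150:220,2]), "std",P[300:330,150:220,2].std())
rep("rail",sel(130,255,120,175,.050,.08))
rep("rod",sel(130,255,170,205,.032,.06))
rep("rackboard",sel(130,255,120,220,.003,.014))
rep("chock",sel(195,235,238,275,.052,.075))
rep("standboard",sel(130,235,330,402,.006,.018))
rep("standall",sel(130,235,330,402,.006,.08))
rep("crad far",sel(130,170,360,402,.025,.08))
rep("crad near",sel(195,235,345,402,.025,.08))
rep("stop",sel(160,190,335,360,.03,.08))
# manual pixel checks
f=lambda u,v,s,x0,y0:((u+.5)/s-.5+x0,(v+.5)/s-.5+y0)
for n,u,v,z in [("railfar",94,50,.05),("railnear",139,461,.05)]: print(n,pix("top",*f(u,v,4,120,130),z))
print("chock top corners",[pix("top",*f(u-400,v,4,230,130),.061).tolist() for u,v in [(447,318),(512,285),(548,350),(490,383)]])
print("board corners",[pix("top",*f(u,v,5,330,130),.012).tolist() for u,v in [(95,34),(333,78),(272,500),(24,455)]])
print("scene chock top",[pix("scene",*f(u-360,v,5,200,145),.061).tolist() for u,v in [(635,158),(720,142),(757,192),(668,212)]])
print("scene chock foot",[pix("scene",*f(u-360,v,5,200,145),0).tolist() for u,v in [(690,303),(730,295)]])
E
```

```text
table z 0.0005753425264225411 std 0.08225960849396906
rail 1454 med [0.4979 0.3466 0.0594] rect ((502.9598388671875, 348.240234375), (279.191162109375, 38.70030212402344), 9.107120513916016)
[[362.06121826171875, 345.25115966796875], [368.18670654296875, 307.0386962890625], [643.8584594726562, 351.22930908203125], [637.7329711914062, 389.4417724609375]]
rod 953 med [0.5071 0.2482 0.0416] rect ((513.352783203125, 249.77304077148438), (278.91705322265625, 63.691829681396484), 8.99103832244873)
[[370.6309509277344, 259.4330749511719], [380.5846862792969, 196.5238494873047], [656.0745849609375, 240.11300659179688], [646.120849609375, 303.022216796875]]
rackboard 3942 med [0.5095 0.2896 0.0078] rect ((518.7138671875, 304.8155517578125), (352.3645324707031, 278.5389709472656), 0.8580599427223206)
[[340.4657287597656, 441.4310302734375], [344.6369934082031, 162.92327880859375], [696.9620361328125, 168.2000732421875], [692.790771484375, 446.70782470703125]]
chock 358 med [0.4435 0.0684 0.0614] rect ((444.53692626953125, 69.53035736083984), (49.4628791809082, 47.76907730102539), 28.8324413299
[... 2037 characters left out ...]
7322115808166102, 0.06099999999999994]]
board corners [[0.667615863336055, -0.19577274880169365, 0.01200000000000001], [0.6411044634000924, -0.32755479186064607, 0.01200000000000001], [0.4056557247156086, -0.2791368464661794, 0.01200000000000001], [0.4308710973955128, -0.14690669119202118, 0.01200000000000001]]
scene chock top [[0.43492709145368413, 0.03974708582003633, 0.06099999999999994], [0.4146131719381734, 0.07958296992045269, 0.06099999999999994], [0.45483617648557795, 0.1031507444419791, 0.06099999999999994], [0.4774543512660031, 0.06319434787254667, 0.06099999999999994]]
scene chock foot [[0.4695616089913932, 0.07268321884818321, 0.0], [0.4601956018888549, 0.09159844403915536, 0.0]]
```

The crops confirm it. The brown block at (254,214) shows a trapezoid end face that narrows to the foot, so it is the chock. The red and yellow look-alikes and the flat offcut stay put, and the thick bar at (148,193) is the rail. Moving above the rail now.

>>> drive_tool([
  {"wz": -9.8,"claw": 0.0854},
  {"wz": -9.8},
  {"wz": -9.8},
  {"dx": -0.0315,"dy": -0.0462},
  {"dx": -0.0315,"dy": -0.0462},
  {"dx": -0.0315,"dy": -0.0462},
  {"dx": -0.0315,"dy": -0.0462},
  {"dx": -0.0315,"dy": -0.0462},
  {"dx": -0.0315,"dy": -0.0462},
  {"dx": -0.0315,"dy": -0.0462},
  {},
  {},
], newtons=60)

```text
schema error: expected keys claw, dx, dy, dz, wx, wy, wz
```

```bash
cat > go.py <<'E'
import numpy as np,sys
from scipy.spatial.transform import Rotation as Ro
from station import *
def go(x,y,z,yaw):  # remaining wz (deg) and shift in the tool frame after that turn
    o=get_obs(); q=o["tool_rot"]; R=Ro.from_quat([q[1],q[2],q[3],q[0]]).as_matrix()
    Y=np.degrees(np.arctan2(R[1,1],R[0,1])); a=(yaw-Y+90)%180-90; yw=np.radians(Y+a)
    T=np.array([[-np.sin(yw),np.cos(yw),0],[np.cos(yw),np.sin(yw),0],[0,0,-1]]).T
    d=np.array([x,y,z])-o["eef_pos"]
    print("t",o["t"],"pos",o["eef_pos"].round(4),"yaw",Y.round(2),"zaxis",R[:,2].round(4),"f",o["contact_force"].round(2),"grip",o["gripper_width"].round(3),o["grasp_force"].round(2),"q7",o["q"][6].round(2))
    print("wz",round(-a,2),"shift",(T.T@d).round(4))
go(*map(float,sys.argv[1:]))
E
python3 go.py 0.5035 0.3475 0.048 99
```

```text
Traceback (most recent call last):
  File "go.py", line 11, in <module>
    go(*map(float,sys.argv[1:]))
    ~~^^^^^^^^^^^^^^^^^^^^^^^^^^
  File "go.py", line 9, in go
    print("t",o["t"],"pos",o["eef_pos"].round(4),"yaw",Y.round(2),"zaxis",R[:,2].round(4),"f",o["contact_force"].round(2),"grip",o["gripper_width"].round(3),o["grasp_force"].round(2),"q7",o["q"][6].round(2))
                                                                                                                                 ^^^^^^^^^^^^^^^^^^^^^^^^
AttributeError: 'float' object has no attribute 'round'
```

>>> drive_tool([
  {"claw": 0.0854,"dx": 0,"dy": 0,"dz": 0,"wx": 0,"wy": 0,"wz": -9.8},
  {"claw": 0.0854,"dx": 0,"dy": 0,"dz": 0,"wx": 0,"wy": 0,"wz": -9.8},
  {"claw": 0.0854,"dx": 0,"dy": 0,"dz": 0,"wx": 0,"wy": 0,"wz": -9.8},
  {"claw": 0.0854,"dx": -0.0315,"dy": -0.0462,"dz": 0,"wx": 0,"wy": 0,"wz": 0},
  {"claw": 0.0854,"dx": -0.0315,"dy": -0.0462,"dz": 0,"wx": 0,"wy": 0,"wz": 0},
  {"claw": 0.0854,"dx": -0.0315,"dy": -0.0462,"dz": 0,"wx": 0,"wy": 0,"wz": 0},
  {"claw": 0.0854,"dx": -0.0315,"dy": -0.0462,"dz": 0,"wx": 0,"wy": 0,"wz": 0},
  {"claw": 0.0854,"dx": -0.0315,"dy": -0.0462,"dz": 0,"wx": 0,"wy": 0,"wz": 0},
  {"claw": 0.0854,"dx": -0.0315,"dy": -0.0462,"dz": 0,"wx": 0,"wy": 0,"wz": 0},
  {"claw": 0.0854,"dx": -0.0315,"dy": -0.0462,"dz": 0,"wx": 0,"wy": 0,"wz": 0},
  {"claw": 0.0854,"dx": 0,"dy": 0,"dz": 0,"wx": 0,"wy": 0,"wz": 0},
  {"claw": 0.0854,"dx": 0,"dy": 0,"dz": 0,"wx": 0,"wy": 0,"wz": 0},
], newtons=60)

```text
t: 1.6
eef_pos: [0.5031, 0.348, 0.2304]
tool_rot: [-0.0, -0.078, 0.997, 0.0]
contact_force: [-0.5, 0.2, 0.3]
gripper_width: 1.002
grasp_force: 0.0
```

```bash
sed -i 's/o\["gripper_width"\].round(3),o\["grasp_force"\].round(2)/round(o["gripper_width"],3),round(o["grasp_force"],2)/' go.py
python3 go.py 0.5035 0.3475 0.048 99
```

```text
t 1.6 pos [0.5031 0.348  0.2304] yaw 99.0 zaxis [-0.001  0.    -1.   ] f [-0.49  0.25  0.31] grip 1.002 0.0 q7 1.03
wz 0.0 shift [-0.0003 -0.0006  0.1824]
```

>>> drive_tool([
  {"claw": 0.0854,"dx": 0,"dy": 0,"dz": 0.05,"wx": 0,"wy": 0,"wz": 0},
  {"claw": 0.0854,"dx": 0,"dy": 0,"dz": 0.05,"wx": 0,"wy": 0,"wz": 0},
  {"claw": 0.0854,"dx": 0,"dy": 0,"dz": 0.04,"wx": 0,"wy": 0,"wz": 0},
  {"claw": 0.0854,"dx": 0,"dy": 0,"dz": 0.024,"wx": 0,"wy": 0,"wz": 0},
  {"claw": 0.0854,"dx": 0,"dy": 0,"dz": 0.02,"wx": 0,"wy": 0,"wz": 0},
  {"claw": 0.0854,"dx": 0,"dy": 0,"dz": 0,"wx": 0,"wy": 0,"wz": 0},
  {"claw": 0.03,"dx": 0,"dy": 0,"dz": 0,"wx": 0,"wy": 0,"wz": 0},
  {"claw": 0.03,"dx": 0,"dy": 0,"dz": 0,"wx": 0,"wy": 0,"wz": 0},
  {"claw": 0.03,"dx": 0,"dy": 0,"dz": 0,"wx": 0,"wy": 0,"wz": 0},
  {"claw": 0.03,"dx": 0,"dy": 0,"dz": 0,"wx": 0,"wy": 0,"wz": 0},
  {"claw": 0.03,"dx": 0,"dy": 0,"dz": 0,"wx": 0,"wy": 0,"wz": 0},
], newtons=60)

```text
t: 2.98
eef_pos: [0.504, 0.3496, 0.0487]
tool_rot: [0.001, -0.079, 0.997, 0.001]
contact_force: [-2.3, 0.6, 8.9]
gripper_width: 0.38
grasp_force: 55.2
```

```bash
python3 go.py 0.5315 -0.257 0.2 78.2
```

```text
t 2.975 pos [0.504  0.3496 0.0487] yaw 99.04 zaxis [ 0.0017  0.003  -1.    ] f [-2.32  0.61  8.86] grip 0.38 55.24 q7 1.03
wz 20.84 shift [-0.1509 -0.5882 -0.1513]
```

The measured opening is 32 mm on a 40 mm bar, so I'll look before lifting.

Run:
```python
from station import *
import cv2,numpy as np
w,d=read_camera("wrist"); s,d2=read_camera("scene")
c=cv2.resize(s[150:280,290:430],None,fx=2.9,fy=2.95,interpolation=cv2.INTER_CUBIC)[:384]
h=min(384,c.shape[0]); a=np.hstack([cv2.resize(w,(390,h)),c[:h]]); print(a.shape)
cv2.imwrite("pics/g1.png",np.clip(a[:,:,::-1]*1.4,0,255).astype(np.uint8)); print(get_obs()["grasp_force"],get_obs()["gripper_width"])
```

```text
(384, 796, 3)
55.23553669452667 0.3761291680661556
```

View pics/g1.png

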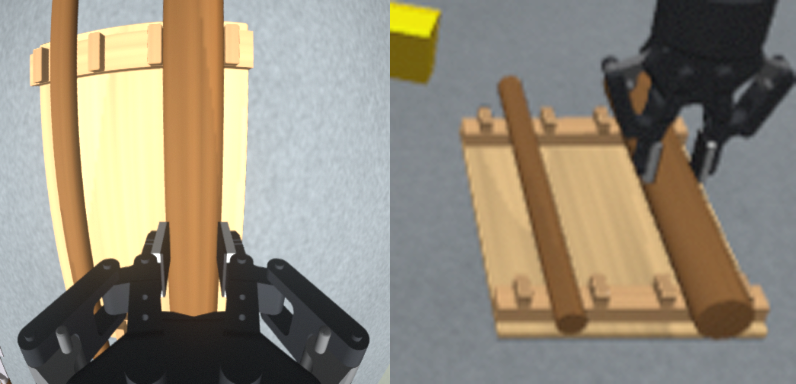

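The bar sits squarely between the pads. I'll lift slowly and check that it holds.

>>> drive_tool([
  {"claw": 0.03,"dx": 0,"dy": 0,"dz": -0.01,"wx": 0,"wy": 0,"wz": 0},
  {"claw": 0.03,"dx": 0,"dy": 0,"dz": -0.02,"wx": 0,"wy": 0,"wz": 0},
  {"claw": 0.03,"dx": 0,"dy": 0,"dz": -0.02,"wx": 0,"wy": 0,"wz": 0},
  {"claw": 0.03,"dx": 0,"dy": 0,"dz": 0,"wx": 0,"wy": 0,"wz": 0},
], newtons=70)

```text
t: 3.58
eef_pos: [0.505, 0.3488, 0.0994]
tool_rot: [0.002, -0.078, 0.997, 0.001]
contact_force: [0.2, -0.2, -1.9]
gripper_width: 0.373
grasp_force: 62.8
```

Run:
```python
from station import *
import cv2,numpy as np
from h import *
np.set_printoptions(precision=4,suppress=True)
o=get_obs(); print(o["eef_pos"],o["contact_force"],o["gripper_width"],o["grasp_force"])
p,d=read_camera("top"); P=cloud("top",d)
for z,(r0,r1) in {"far":(135,160),"near":(228,250)}.items():
    m=np.zeros(d.shape,bool); m[r0:r1,120:175]=1
    m&=(P[...,2]>.055)&(P[...,2]<.2); Q=P[m]; print(z,len(Q),Q.mean(0) if len(Q) else 0,Q[:,2].max() if len(Q) else 0)
s,_=read_camera("scene")
c=cv2.resize(s[150:280,330:430],None,fx=4,fy=4,interpolation=cv2.INTER_CUBIC)
cv2.imwrite("pics/g2.png",np.clip(c[:,:,::-1]*1.4,0,255).astype(np.uint8))
```

```text
[0.505  0.3488 0.0994] [ 0.1974 -0.2235 -1.9345] 0.37301100527460623 62.84735441207886
far 381 [0.6105 0.3614 0.1085] 0.11732137918803512
near 0 0 0
```

View pics/g2.png

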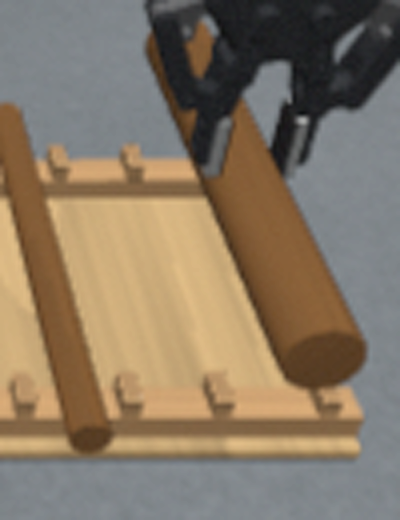

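>>> drive_tool([
  {"claw": 0.03,"dx": 0,"dy": 0,"dz": -0.04,"wx": 0,"wy": 0,"wz": 0},
  {"claw": 0.03,"dx": 0,"dy": 0,"dz": -0.05,"wx": 0,"wy": 0,"wz": 0},
  {"claw": 0.03,"dx": 0,"dy": 0,"dz": 0,"wx": 0,"wy": 0,"wz": 7},
  {"claw": 0.03,"dx": 0,"dy": 0,"dz": 0,"wx": 0,"wy": 0,"wz": 7},
  {"claw": 0.03,"dx": 0,"dy": 0,"dz": 0,"wx": 0,"wy": 0,"wz": 6.8},
  {"claw": 0.03,"dx": -0.008,"dy": -0.029,"dz": 0,"wx": 0,"wy": 0,"wz": 0},
  {"claw": 0.03,"dx": -0.0125,"dy": -0.049,"dz": 0,"wx": 0,"wy": 0,"wz": 0},
  {"claw": 0.03,"dx": -0.0125,"dy": -0.049,"dz": 0,"wx": 0,"wy": 0,"wz": 0},
  {"claw": 0.03,"dx": -0.0125,"dy": -0.049,"dz": 0,"wx": 0,"wy": 0,"wz": 0},
  {"claw": 0.03,"dx": -0.0125,"dy": -0.049,"dz": 0,"wx": 0,"wy": 0,"wz": 0},
  {"claw": 0.03,"dx": -0.0125,"dy": -0.049,"dz": 0,"wx": 0,"wy": 0,"wz": 0},
  {"claw": 0.03,"dx": -0.0125,"dy": -0.049,"dz": 0,"wx": 0,"wy": 0,"wz": 0},
  {"claw": 0.03,"dx": -0.0125,"dy": -0.049,"dz": 0,"wx": 0,"wy": 0,"wz": 0},
  {"claw": 0.03,"dx": -0.0125,"dy": -0.049,"dz": 0,"wx": 0,"wy": 0,"wz": 0},
  {"claw": 0.03,"dx": -0.0125,"dy": -0.049,"dz": 0,"wx": 0,"wy": 0,"wz": 0},
  {"claw": 0.03,"dx": -0.0125,"dy": -0.049,"dz": 0,"wx": 0,"wy": 0,"wz": 0},
  {"claw": 0.03,"dx": -0.0125,"dy": -0.049,"dz": 0,"wx": 0,"wy": 0,"wz": 0},
  {"claw": 0.03,"dx": -0.0045,"dy": -0.019,"dz": 0,"wx": 0,"wy": 0,"wz": 0},
  {"claw": 0.03,"dx": 0,"dy": 0,"dz": 0,"wx": 0,"wy": 0,"wz": 0},
], newtons=70)

```text
t: 6.05
eef_pos: [0.5297, -0.2584, 0.186]
tool_rot: [-0.001, 0.104, 0.995, -0.0]
contact_force: [-0.1, 0.4, -2.3]
gripper_width: 0.37
grasp_force: 63.3
```

```bash
python3 go.py 0.5315 -0.257 0.053 78.2
python3 - <<'E'
from station import *
from h import *
np.set_printoptions(precision=4,suppress=True)
p,d=read_camera("top"); P=cloud("top",d)
m=np.zeros(d.shape,bool); m[100:260,300:430]=1
rb=p.astype(int); m&=(P[...,2]>.12)&(P[...,2]<.24)&(rb[...,0]-rb[...,2]>20)
Q=P[m]; print(len(Q),cv2.minAreaRect(Q[:,:2].astype(np.float32)*1000))
for lo,hi in((.3,.46),(.6,.8)):
    q=Q[(Q[:,0]>lo)&(Q[:,0]<hi)]; print(len(q),q.mean(0) if len(q) else 0, np.percentile(q[:,2],95) if len(q) else 0)
E
```

```text
t 6.05 pos [ 0.5297 -0.2584  0.186 ] yaw 78.07 zaxis [-1.5e-03  1.0e-04 -1.0e+00] f [-0.12  0.37 -2.29] grip 0.37 63.3 q7 1.85
wz -0.13 shift [-0.0015  0.0017  0.133 ]
1485 ((531.2449951171875, -244.98431396484375), (64.34034729003906, 280.37188720703125), 78.04339599609375)
536 [ 0.4251 -0.233   0.1953] 0.20168330552363145
351 [ 0.6341 -0.2779  0.1966] 0.20160942153683165
```

>>> drive_tool([
  {"claw": 0.03,"dx": -0.0015,"dy": 0.0017,"dz": 0.04,"wx": 0,"wy": 0,"wz": 0},
  {"claw": 0.03,"dx": 0,"dy": 0,"dz": 0.04,"wx": 0,"wy": 0,"wz": 0},
  {"claw": 0.03,"dx": 0,"dy": 0,"dz": 0.025,"wx": 0,"wy": 0,"wz": 0},
  {"claw": 0.03,"dx": 0,"dy": 0,"dz": 0.012,"wx": 0,"wy": 0,"wz": 0},
  {"claw": 0.03,"dx": 0,"dy": 0,"dz": 0.006,"wx": 0,"wy": 0,"wz": 0},
  {"claw": 0.03,"dx": 0,"dy": 0,"dz": 0.004,"wx": 0,"wy": 0,"wz": 0},
  {"claw": 0.03,"dx": 0,"dy": 0,"dz": 0.003,"wx": 0,"wy": 0,"wz": 0},
  {"claw": 0.03,"dx": 0,"dy": 0,"dz": 0,"wx": 0,"wy": 0,"wz": 0},
], newtons=70)

```text
t: 7.1
eef_pos: [0.5325, -0.2562, 0.0571]
tool_rot: [0.0, 0.103, 0.995, -0.0]
contact_force: [-0.6, -0.3, -1.7]
gripper_width: 0.368
grasp_force: 63.3
```

```bash
python3 go.py 0.5315 -0.257 0.053 78.2
```

```text
t 7.1 pos [ 0.5325 -0.2562  0.0571] yaw 78.2 zaxis [ 5.e-04 -1.e-04 -1.e+00] f [-0.63 -0.28 -1.67] grip 0.368 63.32 q7 1.9
wz 0.0 shift [ 0.0008 -0.001   0.0041]
```

>>> drive_tool([
  {"claw": 0.03,"dx": 0,"dy": 0,"dz": 0.002,"wx": 0,"wy": 0,"wz": 0},
  {"claw": 0.03,"dx": 0,"dy": 0,"dz": 0.002,"wx": 0,"wy": 0,"wz": 0},
  {"claw": 0.03,"dx": 0,"dy": 0,"dz": 0,"wx": 0,"wy": 0,"wz": 0},
], newtons=70)

```text
t: 7.48
eef_pos: [0.5326, -0.2569, 0.0534]
tool_rot: [0.001, 0.103, 0.995, -0.0]
contact_force: [-1.7, -2.2, 2.8]
gripper_width: 0.369
grasp_force: 65.2
```

Contact with the cradles. I'll press down slightly more, then release with limited opening because the stop block is close.

>>> drive_tool([
  {"claw": 0.03,"dx": 0,"dy": 0,"dz": 0.0015,"wx": 0,"wy": 0,"wz": 0},
  {"claw": 0.03,"dx": 0,"dy": 0,"dz": 0,"wx": 0,"wy": 0,"wz": 0},
  {"claw": 0.065,"dx": 0,"dy": 0,"dz": 0,"wx": 0,"wy": 0,"wz": 0},
  {"claw": 0.065,"dx": 0,"dy": 0,"dz": 0,"wx": 0,"wy": 0,"wz": 0},
  {"claw": 0.065,"dx": 0,"dy": 0,"dz": 0,"wx": 0,"wy": 0,"wz": 0},
  {"claw": 0.065,"dx": 0,"dy": 0,"dz": 0,"wx": 0,"wy": 0,"wz": 0},
], newtons=40)

```text
t: 8.22
eef_pos: [0.5323, -0.2559, 0.0511]
tool_rot: [-0.0, 0.103, 0.995, 0.0]
contact_force: [0.9, 0.0, 0.7]
gripper_width: 0.76
grasp_force: 0.0
```

>>> drive_tool([
  {"claw": 0.065,"dx": 0,"dy": 0,"dz": -0.02,"wx": 0,"wy": 0,"wz": 0},
  {"claw": 0.065,"dx": 0,"dy": 0,"dz": -0.04,"wx": 0,"wy": 0,"wz": 0},
  {"claw": 0.0854,"dx": 0,"dy": 0,"dz": -0.05,"wx": 0,"wy": 0,"wz": 0},
  {"claw": 0.0854,"dx": 0,"dy": 0,"dz": -0.04,"wx": 0,"wy": 0,"wz": 0},
  {"claw": 0.0854,"dx": 0,"dy": 0,"dz": 0,"wx": 0,"wy": 0,"wz": 9.9},
  {"claw": 0.0854,"dx": 0,"dy": 0,"dz": 0,"wx": 0,"wy": 0,"wz": 9.9},
  {"claw": 0.0854,"dx": 0,"dy": 0,"dz": 0,"wx": 0,"wy": 0,"wz": 9.9},
  {"claw": 0.0854,"dx": 0,"dy": 0,"dz": 0,"wx": 0,"wy": 0,"wz": 9.9},
  {"claw": 0.0854,"dx": 0,"dy": 0,"dz": 0,"wx": 0,"wy": 0,"wz": 9.8},
  {"claw": 0.0854,"dx": 0,"dy": 0,"dz": 0,"wx": 0,"wy": 0,"wz": 0},
], newtons=40)

```text
t: 9.48
eef_pos: [0.5325, -0.256, 0.2024]
tool_rot: [0.0, 0.508, 0.861, 0.0]
contact_force: [-0.7, -0.0, -1.2]
gripper_width: 1.002
grasp_force: 0.0
```

```bash
python3 go.py 0.4445 0.069 0.052 28.8
python3 - <<'E'
from station import *
from h import *
np.set_printoptions(precision=4,suppress=True)
p,d=read_camera("scene"); P=cloud("scene",d)
p2,d2=read_camera("top"); cv2.imwrite("pics/t3.png",np.clip(cv2.resize(p2[110:260,210:410],None,fx=4,fy=4,interpolation=cv2.INTER_CUBIC)[:,:,::-1]*1.5,0,255).astype(np.uint8))
Q=P.reshape(-1,3); ax=np.array([.9789,-.2045]); ay=np.array([.2045,.9789]); r=Q[:,:2]-[.5315,-.257]
x=r@ax;y=r@ay; m=(abs(x)<.2)&(abs(y)<.03)&(Q[:,2]>.055)&(Q[:,2]<.08)
print("rail x",np.percentile(x[m],[1,99]),m.sum())
for lo in(-.13,-.05,.05): 
    k=m&(x>lo)&(x<lo+.08); print(lo,y[k].mean(),np.percentile(Q[k,2],95))
E
```

```text
t 9.475 pos [ 0.5325 -0.256   0.2024] yaw 28.9 zaxis [ 1.e-03 -2.e-04 -1.e+00] f [-0.66 -0.   -1.24] grip 1.002 0.0 q7 1.07
wz 0.1 shift [0.3272 0.0795 0.1504]
rail x [-0.1327  0.1411] 1073
-0.13 0.007565595916323334 0.06578870411900128
-0.05 0.007968751950435626 0.06570469691146667
0.05 0.007913908925469577 0.06609137172568381
```

View pics/t3.png

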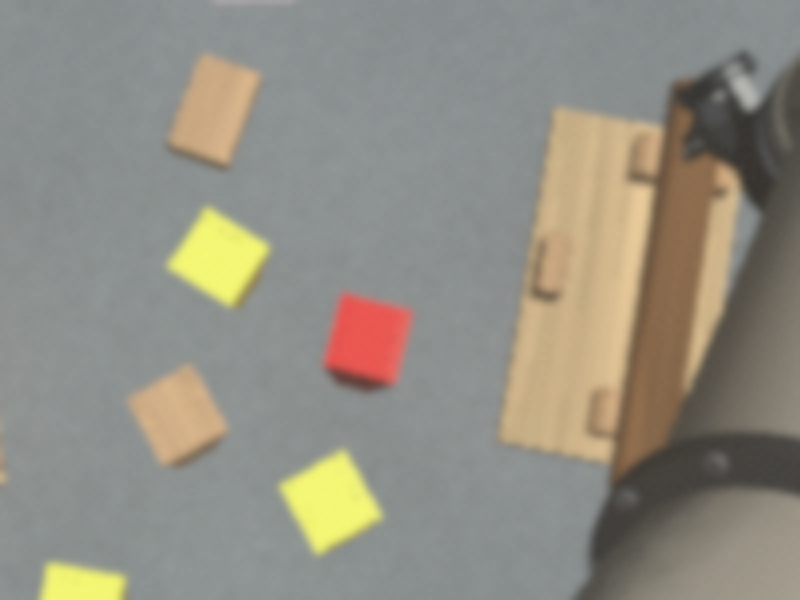

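The rail is seated: top at 66 mm, level and parallel. The chock at crop (178,415) is undisturbed. Going to the chock.

>>> drive_tool([
  {"claw": 0.0854,"dx": 0.05,"dy": 0.0122,"dz": 0,"wx": 0,"wy": 0,"wz": 0.1},
  {"claw": 0.0854,"dx": 0.0555,"dy": 0.0135,"dz": 0,"wx": 0,"wy": 0,"wz": 0},
  {"claw": 0.0854,"dx": 0.0555,"dy": 0.0135,"dz": 0,"wx": 0,"wy": 0,"wz": 0},
  {"claw": 0.0854,"dx": 0.0555,"dy": 0.0135,"dz": 0,"wx": 0,"wy": 0,"wz": 0},
  {"claw": 0.0854,"dx": 0.0555,"dy": 0.0135,"dz": 0,"wx": 0,"wy": 0,"wz": 0},
  {"claw": 0.0854,"dx": 0.0555,"dy": 0.0135,"dz": 0,"wx": 0,"wy": 0,"wz": 0},
  {"claw": 0.0854,"dx": 0,"dy": 0,"dz": 0,"wx": 0,"wy": 0,"wz": 0},
  {"claw": 0.0854,"dx": 0,"dy": 0,"dz": 0.05,"wx": 0,"wy": 0,"wz": 0},
  {"claw": 0.0854,"dx": 0,"dy": 0,"dz": 0,"wx": 0,"wy": 0,"wz": 0},
], newtons=40)

```text
t: 10.7
eef_pos: [0.4426, 0.0678, 0.1495]
tool_rot: [-0.002, 0.51, 0.86, -0.003]
contact_force: [-1.0, -0.3, -0.0]
gripper_width: 0.999
grasp_force: 0.0
```

```bash
python3 go.py 0.4447 0.069 0.051 28.8
python3 - <<'E'
from station import *
import cv2,numpy as np
w,d=read_camera("wrist"); cv2.imwrite("pics/w4.png",w[:,:,::-1])
E
```

```text
t 10.7 pos [0.4426 0.0678 0.1495] yaw 28.73 zaxis [-0.0057 -0.0028 -1.    ] f [-1.   -0.3  -0.05] grip 0.999 0.0 q7 0.33
wz -0.07 shift [0.0001 0.0024 0.0985]
```

View pics/w4.png

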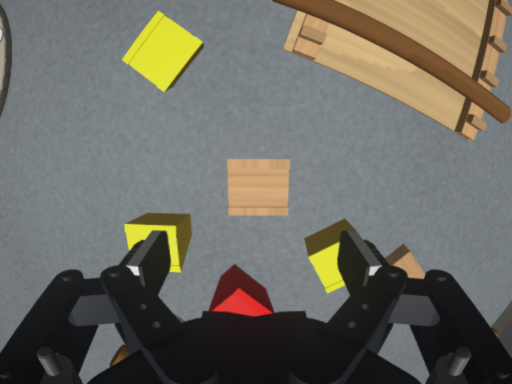

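The chock sits at (258,187), square to the fingers. The neighbouring blocks clear the finger footprint. Descending with a slightly reduced opening.

>>> drive_tool([
  {"claw": 0.07,"dx": 0,"dy": 0.0024,"dz": 0,"wx": 0,"wy": 0,"wz": 0},
  {"claw": 0.07,"dx": 0,"dy": 0,"dz": 0.03,"wx": 0,"wy": 0,"wz": 0},
  {"claw": 0.07,"dx": 0,"dy": 0,"dz": 0.03,"wx": 0,"wy": 0,"wz": 0},
  {"claw": 0.07,"dx": 0,"dy": 0,"dz": 0.025,"wx": 0,"wy": 0,"wz": 0},
  {"claw": 0.07,"dx": 0,"dy": 0,"dz": 0.013,"wx": 0,"wy": 0,"wz": 0},
  {"claw": 0.07,"dx": 0,"dy": 0,"dz": 0,"wx": 0,"wy": 0,"wz": 0},
  {"claw": 0.07,"dx": 0,"dy": 0,"dz": 0,"wx": 0,"wy": 0,"wz": 0},
], newtons=30)

```text
t: 11.62
eef_pos: [0.4478, 0.0708, 0.0543]
tool_rot: [0.001, 0.51, 0.86, 0.001]
contact_force: [-0.0, 0.7, -0.0]
gripper_width: 0.817
grasp_force: 0.0
```

```bash
python3 go.py 0.4447 0.069 0.051 28.8
```

```text
t 11.625 pos [0.4478 0.0708 0.0543] yaw 28.7 zaxis [ 1.7e-03  7.0e-04 -1.0e+00] f [-0.    0.66 -0.01] grip 0.817 0.0 q7 0.45
wz -0.1 shift [-0.     -0.0036  0.0033]
```

>>> drive_tool([
  {"claw": 0.07,"dx": 0,"dy": -0.003,"dz": 0.003,"wx": 0,"wy": 0,"wz": 0},
  {"claw": 0.07,"dx": 0,"dy": 0,"dz": 0,"wx": 0,"wy": 0,"wz": 0},
  {"claw": 0.04,"dx": 0,"dy": 0,"dz": 0,"wx": 0,"wy": 0,"wz": 0},
  {"claw": 0.04,"dx": 0,"dy": 0,"dz": 0,"wx": 0,"wy": 0,"wz": 0},
  {"claw": 0.04,"dx": 0,"dy": 0,"dz": 0,"wx": 0,"wy": 0,"wz": 0},
  {"claw": 0.04,"dx": 0,"dy": 0,"dz": 0,"wx": 0,"wy": 0,"wz": 0},
  {"claw": 0.04,"dx": 0,"dy": 0,"dz": 0,"wx": 0,"wy": 0,"wz": 0},
], newtons=40)

```text
t: 12.5
eef_pos: [0.4445, 0.0693, 0.0507]
tool_rot: [0.0, 0.51, 0.86, 0.0]
contact_force: [-0.4, -0.4, 5.8]
gripper_width: 0.563
grasp_force: 40.2
```

```bash
python3 go.py 0.5405 -0.2139 0.15 -11.8
```

```text
t 12.5 pos [0.4445 0.0693 0.0507] yaw 28.71 zaxis [ 2.e-04  3.e-04 -1.e+00] f [-0.37 -0.37  5.84] grip 0.563 40.17 q7 0.45
wz 40.51 shift [-0.2576  0.1519 -0.0993]
```

>>> drive_tool([
  {"claw": 0.04,"dx": 0,"dy": 0,"dz": -0.02,"wx": 0,"wy": 0,"wz": 0},
  {"claw": 0.04,"dx": 0,"dy": 0,"dz": -0.05,"wx": 0,"wy": 0,"wz": 0},
  {"claw": 0.04,"dx": 0,"dy": 0,"dz": -0.05,"wx": 0,"wy": 0,"wz": 0},
  {"claw": 0.04,"dx": 0,"dy": 0,"dz": 0,"wx": 0,"wy": 0,"wz": 10.1},
  {"claw": 0.04,"dx": 0,"dy": 0,"dz": 0,"wx": 0,"wy": 0,"wz": 10.1},
  {"claw": 0.04,"dx": 0,"dy": 0,"dz": 0,"wx": 0,"wy": 0,"wz": 10.1},
  {"claw": 0.04,"dx": 0,"dy": 0,"dz": 0,"wx": 0,"wy": 0,"wz": 10.2},
  {"claw": 0.04,"dx": -0.03,"dy": 0.0176,"dz": 0,"wx": 0,"wy": 0,"wz": 0},
  {"claw": 0.04,"dx": -0.043,"dy": 0.0253,"dz": 0,"wx": 0,"wy": 0,"wz": 0},
  {"claw": 0.04,"dx": -0.043,"dy": 0.0253,"dz": 0,"wx": 0,"wy": 0,"wz": 0},
  {"claw": 0.04,"dx": -0.043,"dy": 0.0253,"dz": 0,"wx": 0,"wy": 0,"wz": 0},
  {"claw": 0.04,"dx": -0.043,"dy": 0.0253,"dz": 0,"wx": 0,"wy": 0,"wz": 0},
  {"claw": 0.04,"dx": -0.036,"dy": 0.0215,"dz": 0,"wx": 0,"wy": 0,"wz": 0},
  {"claw": 0.04,"dx": -0.0196,"dy": 0.0116,"dz": 0,"wx": 0,"wy": 0,"wz": 0},
  {"claw": 0.04,"dx": 0,"dy": 0,"dz": 0,"wx": 0,"wy": 0,"wz": 0},
  {"claw": 0.04,"dx": 0,"dy": 0,"dz": 0,"wx": 0,"wy": 0,"wz": 0},
], newtons=40)

```text
t: 14.5
eef_pos: [0.5399, -0.2128, 0.1699]
tool_rot: [-0.001, 0.776, 0.631, -0.0]
contact_force: [-0.3, 0.0, -1.5]
gripper_width: 0.562
grasp_force: 42.6
```

```bash
python3 go.py 0.5406 -0.2139 0.063 -11.8
python3 - <<'E'
from station import *
import cv2,numpy as np
np.set_printoptions(precision=4,suppress=True)
w,d=read_camera("wrist"); s,_=read_camera("scene")
c=cv2.resize(s[110:260,70:220],(384,384),interpolation=cv2.INTER_CUBIC)
a=np.hstack([cv2.resize(w,(410,308)),c[:308]]) if 0 else np.hstack([w[:,90:430],c])
cv2.imwrite("pics/w5.png",np.clip(a[:,:,::-1]*1.2,0,255).astype(np.uint8)); print(a.shape)
E
```

```text
t 14.5 pos [ 0.5399 -0.2128  0.1699] yaw -11.74 zaxis [-0.001  0.001 -1.   ] f [-0.27  0.04 -1.54] grip 0.562 42.62 q7 0.35
wz 0.06 shift [-0.0009  0.0009  0.1069]
(384, 724, 3)
```

View pics/w5.png

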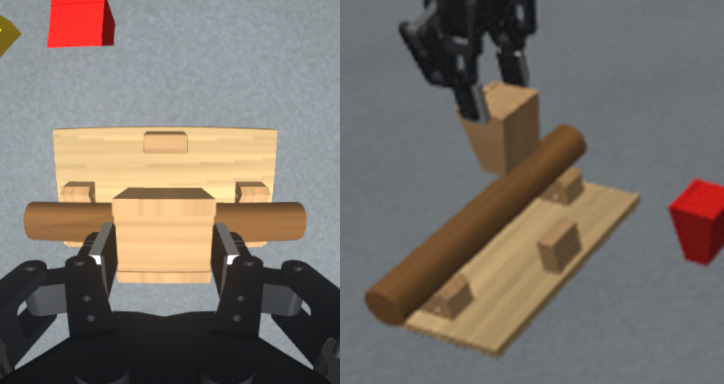

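The chock hangs upright and centred between the pads, in line with the stop at (165,142). Lowering it into the gap in stages.

>>> drive_tool([
  {"claw": 0.04,"dx": -0.0009,"dy": 0.0009,"dz": 0.02,"wx": 0,"wy": 0,"wz": 0},
  {"claw": 0.04,"dx": 0,"dy": 0,"dz": 0.025,"wx": 0,"wy": 0,"wz": 0},
  {"claw": 0.04,"dx": 0,"dy": 0,"dz": 0.015,"wx": 0,"wy": 0,"wz": 0},
  {"claw": 0.04,"dx": 0,"dy": 0,"dz": 0.01,"wx": 0,"wy": 0,"wz": 0},
  {"claw": 0.04,"dx": 0,"dy": 0,"dz": 0.01,"wx": 0,"wy": 0,"wz": 0},
  {"claw": 0.04,"dx": 0,"dy": 0,"dz": 0.01,"wx": 0,"wy": 0,"wz": 0},
  {"claw": 0.04,"dx": 0,"dy": 0,"dz": 0,"wx": 0,"wy": 0,"wz": 0},
  {"claw": 0.04,"dx": 0,"dy": 0,"dz": 0,"wx": 0,"wy": 0,"wz": 0},
], newtons=40)

```text
t: 15.6
eef_pos: [0.5413, -0.2153, 0.0806]
tool_rot: [0.0, 0.776, 0.631, 0.0]
contact_force: [-0.3, -0.2, -1.3]
gripper_width: 0.56
grasp_force: 42.6
```

```bash
python3 go.py 0.5406 -0.2139 0.063 -11.8
```

```text
t 15.6 pos [ 0.5413 -0.2153  0.0806] yaw -11.79 zaxis [ 6.e-04 -2.e-04 -1.e+00] f [-0.34 -0.2  -1.31] grip 0.56 42.6 q7 0.43
wz 0.01 shift [ 0.0012 -0.001   0.0176]
```

>>> drive_tool([
  {"claw": 0.04,"dx": 0.0012,"dy": -0.001,"dz": 0.004,"wx": 0,"wy": 0,"wz": 0},
  {"claw": 0.04,"dx": 0,"dy": 0,"dz": 0.005,"wx": 0,"wy": 0,"wz": 0},
  {"claw": 0.04,"dx": 0,"dy": 0,"dz": 0.004,"wx": 0,"wy": 0,"wz": 0},
  {"claw": 0.04,"dx": 0,"dy": 0,"dz": 0.002,"wx": 0,"wy": 0,"wz": 0},
  {"claw": 0.04,"dx": 0,"dy": 0,"dz": 0.001,"wx": 0,"wy": 0,"wz": 0},
  {"claw": 0.04,"dx": 0,"dy": 0,"dz": 0,"wx": 0,"wy": 0,"wz": 0},
], newtons=40)

```text
t: 16.35
eef_pos: [0.5403, -0.2137, 0.0642]
tool_rot: [-0.0, 0.776, 0.631, -0.0]
contact_force: [-0.3, 0.2, -0.8]
gripper_width: 0.56
grasp_force: 42.6
```

>>> drive_tool([
  {"claw": 0.04,"dx": 0,"dy": 0,"dz": 0.001,"wx": 0,"wy": 0,"wz": 0},
  {"claw": 0.04,"dx": 0,"dy": 0,"dz": 0.001,"wx": 0,"wy": 0,"wz": 0},
  {"claw": 0.04,"dx": 0,"dy": 0,"dz": 0,"wx": 0,"wy": 0,"wz": 0},
], newtons=40)

```text
t: 16.73
eef_pos: [0.5405, -0.2138, 0.0628]
tool_rot: [0.0, 0.776, 0.631, 0.0]
contact_force: [-1.8, 1.5, 4.3]
gripper_width: 0.563
grasp_force: 43.2
```

The foot touches the board at the expected height. Release, and retreat upward.

>>> drive_tool([
  {"claw": 0.04,"dx": 0,"dy": 0,"dz": 0.0005,"wx": 0,"wy": 0,"wz": 0},
  {"claw": 0.07,"dx": 0,"dy": 0,"dz": 0,"wx": 0,"wy": 0,"wz": 0},
  {"claw": 0.07,"dx": 0,"dy": 0,"dz": 0,"wx": 0,"wy": 0,"wz": 0},
  {"claw": 0.07,"dx": 0,"dy": 0,"dz": 0,"wx": 0,"wy": 0,"wz": 0},
  {"claw": 0.07,"dx": 0,"dy": 0,"dz": 0,"wx": 0,"wy": 0,"wz": 0},
  {"claw": 0.07,"dx": 0,"dy": 0,"dz": -0.01,"wx": 0,"wy": 0,"wz": 0},
  {"claw": 0.07,"dx": 0,"dy": 0,"dz": -0.03,"wx": 0,"wy": 0,"wz": 0},
  {"claw": 0.07,"dx": 0,"dy": 0,"dz": -0.05,"wx": 0,"wy": 0,"wz": 0},
  {"claw": 0.07,"dx": 0,"dy": 0,"dz": -0.05,"wx": 0,"wy": 0,"wz": 0},
  {"claw": 0.07,"dx": 0.05,"dy": 0,"dz": 0,"wx": 0,"wy": 0,"wz": 0},
  {"claw": 0.07,"dx": 0.05,"dy": 0,"dz": 0,"wx": 0,"wy": 0,"wz": 0},
  {"claw": 0.07,"dx": 0.05,"dy": 0,"dz": 0,"wx": 0,"wy": 0,"wz": 0},
  {"claw": 0.07,"dx": 0.05,"dy": 0,"dz": 0,"wx": 0,"wy": 0,"wz": 0},
  {"claw": 0.07,"dx": 0.05,"dy": 0,"dz": 0,"wx": 0,"wy": 0,"wz": 0},
  {"claw": 0.07,"dx": 0,"dy": 0,"dz": 0,"wx": 0,"wy": 0,"wz": 0},
  {"claw": 0.07,"dx": 0,"dy": 0,"dz": 0,"wx": 0,"wy": 0,"wz": 0},
], newtons=30)

```text
t: 18.73
eef_pos: [0.5912, 0.0304, 0.2022]
tool_rot: [0.0, 0.776, 0.631, -0.0]
contact_force: [-0.5, -1.0, 0.3]
gripper_width: 0.819
grasp_force: 0.0
```

Run:
```python
from station import *
from h import *
p2,d2=read_camera("top"); s,_=read_camera("scene")
A=cv2.resize(p2[125:240,325:410],None,fx=4.5,fy=4.5,interpolation=cv2.INTER_CUBIC)
B=cv2.resize(s[140:255,70:165+20],None,fx=3.4,fy=4.5,interpolation=cv2.INTER_CUBIC)[:A.shape[0]]
a=np.hstack([A,B]);print(a.shape); cv2.imwrite("pics/f.png",np.clip(a[:,:,::-1]*1.4,0,255).astype(np.uint8))
P=cloud("top",d2)
m=np.zeros(d2.shape,bool);m[150:215,335:385]=1; m&=(P[...,2]>.0685)&(P[...,2]<.09); print(m.sum())
if m.sum()>20:
    r=cv2.minAreaRect(P[m][:,:2].astype(np.float32)*1000);print(r,np.median(P[m],0))
    e=np.array(r[0])/1000-[.5315,-.257];print("stand xy",e@[.9789,-.2045],e@[.2045,.9789])
```

```text
(518, 773, 3)
412
((528.7586059570312, -225.1341094970703), (76.72734832763672, 169.25059509277344), 78.12557983398438) [ 0.53933174 -0.21793404  0.07336523]
stand xy -0.009200125236511177 0.03063290513153079
```

View pics/f.png

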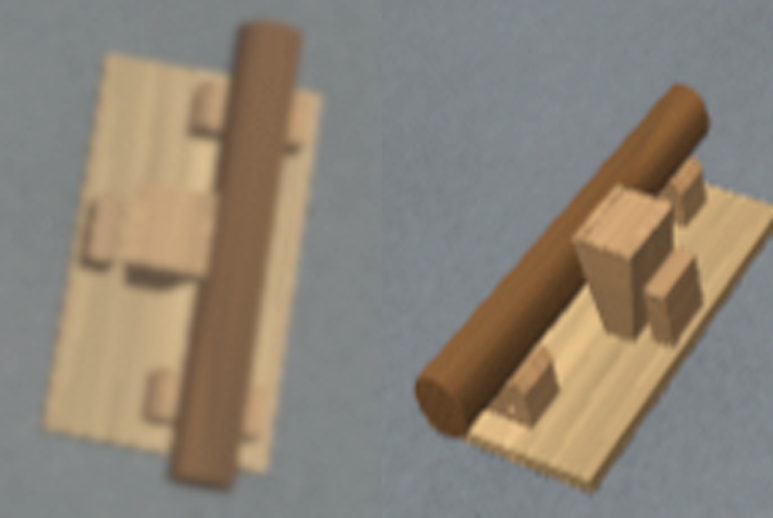

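The final view shows the rail seated in both cradles. The chock stands upright between rail and stop with its top at 73 mm, aligned, and the arm is clear. Handing in.

```bash
python3 -c "
from station import *
print(hand_in())"
```

```text
the job is handed in; nothing more can be done
None
```

I handed the job in at about 19 s of the 59 s limit: the rail is in both V-cradles, the chock stands upright between rail and stop, and I never touched the thin rod; the hand-in returned no verdict.

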